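# Open the silver store's combination lock and present its shackle

## Task

Open the combination lock on the steel strongbox, leaving the other things on the bench alone: press the three spring buttons down one at a time in the order smallest, largest, middle-sized, then turn the dial clockwise, click by click, until its nose points at the little stud, and leave it in that notch. Then pull the U-shaped shackle straight up out of the box and present it over the middle of the cork mat. Finish while holding it there still in the gripper, upright with its legs hanging down and its crown about 25 cm above the bench, touching nothing else.

Things in the scene. Friction and masses are not known exactly. Their poses are not given: they have to be found in the camera images.
- case: grey steel strongbox, 250 (x) x 300 (y) x 100 mm high, fixed. Origin: centre of its underside; x points from its front (robot side) to its back, y to its left. On its flat lid (z = 100 mm): three buttons along the front at x = -75, y = -70, 0, 70 mm (order varies); dial at x = 30, y = 75; shackle centred at x = 30, y = -35, straddling a 12 mm high hasp block; a small brass cup at the back right corner.
- button_small_top (a point): centre of the top face of the smallest button, a plain metal cap 16 mm across standing 6 mm proud of a round dark housing 32 mm across and 12 mm high. It goes 6 mm straight down against a spring; 1.5 N to start, 5 N fully down; springs back.
- button_large_top (a point): the same for the largest button: cap 33 mm across, housing 49 mm across.
- button_middle_top (a point): the same for the middle-sized button: cap 24 mm across, housing 40 mm across.
- button_small (a joint): travel of the smallest button in m: 0 up, 0.006 fully down; counts as pressed beyond 0.004.
- button_large (a joint): travel of the largest button, likewise.
- button_middle (a joint): travel of the middle-sized button, likewise.
- dial_grip (a point): point on the dial's vertical axis, 36 mm above the lid, where to grip. Dark disc 56 mm across, its top 14 mm above the lid; on it an upright grip bar 12 mm wide, 14 to 44 mm above the lid, reaching 18 mm to the blunt side of the axis and 26 mm to the other, where it ends in a wedge and, low down, a thin nose 35 mm from the axis. Bar and nose point along the point's -y, which turns with the dial.
- dial (a joint): dial angle in rad, growing clockwise seen from above. 0: nose at the stud (the case's -y), lock open. Spring notches (clicks) every 0.524 rad (30 degrees); starts two to five notches counter-clockwise of 0 (-1.05 to -2.62). Leaving a notch takes about 0.1 N m; let go within 0.2 rad of a notch, it drops in. Can overshoot to a stop at 0.6. The shackle is free only within about 0.15 rad of 0.
- index_stud (a point): tip of a small steel stud, 10 mm across and 9 mm high, on the lid 43 mm from the dial's axis towards the shackle.
- shackle_grip (a point): middle of the crown bar of the loose steel U shackle (about 160 g), where to grip. Bar 10 mm thick; straight crown 30 mm along the shackle's y; legs at y = -25 and 25 mm reach 96 mm down from here, a toe at the +y leg's foot points along +y to 44 mm. z up when upright. Locked: crown 50 mm above the lid, legs sunk 46 mm in slots, 2 mm play, gives only 5 mm upwards; with the dial open it lifts straight out freely.
- cork_mat: square cork mat fixed on the bench, 110 x 110 x 4 mm, to the right of the case; origin: centre of its underside.
- punch: bystander: upright dark steel punch, 24 mm wide, 70 mm high; origin under its centre
- jar: bystander: small closed jar, 54 mm wide, 75 mm high; origin under its centre
- brass_cup: bystander: the small brass cup on the lid, 32 mm wide, 30 mm high; origin under its centre
Mind the look-alikes: they are no part of the job. Of the things shaped like the part that bears shackle_grip, the bare steel one is meant.

How it is judged:
On the way, in this order (a step that is already met when the one before it is completed fails the run):
1. the smallest button is pressed down (value of joint button_small above 0.004 m), for 0.05 s.
2. the largest button is pressed down (value of joint button_large above 0.004 m), for 0.05 s.
3. the middle-sized button is pressed down (value of joint button_middle above 0.004 m), for 0.05 s.
4. the dial rests in the open notch, nose at the stud (value of joint dial between -0.15 and 0.15 rad), for 0.3 s.
5. the shackle is pulled up clear of the strongbox (z of shackle_grip in the frame of case above 0.197 m), for 0.1 s.
At the end, for the whole second after the job is handed in: The gripper holds the shackle (more than 1 N of finger contact), still (under 0.04 m/s) and upright within 0.35 rad, its crown 0.19 to 0.32 m above the bench and within 50 mm, seen from above, of the mat's centre, touching neither box nor mat; the dial is within 0.15 rad of 0 (all of step 4 and contact force between the fingers and shackle above 1 N and horizontal distance between shackle_grip and cork_mat below 0.05 m and height (world z) of shackle_grip between 0.19 and 0.32 m and angle between shackle_grip's own z axis and vertical below 0.35 rad and linear speed of shackle below 0.04 m/s and contact force between shackle and case below 0.1 N and contact force between shackle and cork_mat below 0.1 N); the arm keeps its last pose, push and grip.
It fails at once if two buttons are down at the same time (value of joint each of button_small, button_large above 0.003 m or value of joint each of button_small, button_middle above 0.003 m or value of joint each of button_large, button_middle above 0.003 m).
It fails at once if a bystander is moved (distance of any of wood_bowl, silver_cups, teapot, mallet, punch, jar, brass_cup from where it was at the start of the episode above 0.04 m).
It also fails if it takes over 69 s, if anything falls off the work surface, if the arm or the gripper's body presses on something with over 40 N, if the wrist force passes 120 N, or if a joint passes its speed limit or range.

## Robot

A 6-joint arm with a two-finger parallel gripper is mounted at the origin on the work surface. World frame = base frame: x ahead of the robot, y to its left, z up, the work surface at z = 0. Lengths are in m, angles in rad, forces in N, time in s.
With the tool pointing down it reaches from about 0.35 to 0.85 m from the base axis. Payload 8.1 kg.
Tool frame: the origin (TCP) lies on the centre line of the jaws, within the pads' length; the fingertips stand 22 mm ahead of it and the grasp point (between the pads) lies 3 mm ahead of it (ctrl.finger_overhang is the distance from the TCP to the fingertips, in m); z points along the fingers, y is the direction in which the jaws open and shut (so a half turn about z gives the same grasp; the last joint's range is limited). The gripper opens to 85 mm and grips with 20 to 120 N. Pads are 22 mm wide; open, the fingers measure 114 mm over their backs; the gripper's body (76 mm by 85 mm) begins 54 mm behind the grasp point. The pads swing forward as they close: fully open they stand 13 mm farther back than shut.
Start: joints at [-1.359, 0.13, 1.488, -0, 1.523, -0.085], TCP at [0.175, -0.574, 0.253] pointing down, gripper open.
Joint ranges: [-2.96, 2.96], [-0.89, 2.26], [0.02, 2.5], [-1.34, 4.48], [0, 2.73], [-2.66, 2.66]. Speed limits (rad/s): [2.39, 2.39, 2.79, 3.14, 3.14, 3.14].

## Interface

Orientations are given as a 3x3 rotation matrix whose columns are the frame's x, y, z axes.
In Python, from cell import ctrl gives the robot as it stands.
- The arm moves only by the tool apply_moves, never from a script. Its argument "steps" is a list of rows, each a list of 7 numbers: the turn, a rotation vector about the tool's x, y, z in units of 0.5 rad (1.0 is 0.5 rad), then the shift along the tool's x, y, z in units of 0.03 m (1.0 is 0.03 m), then the opening, from -1 (shut) to 1 (fully open), so that 0 is half open. In form: [[ax, ay, az, tx, ty, tz, claw], ...]. A call has 1 to 12 rows; each row shifts and turns the pose as measured when the row begins, along the tool's axes as they then stand; what a row does not reach is not made up. A row lasts 1/10 s, in which the tool goes at most 50 mm and 8.59 degrees, less where a joint would pass 70% of its speed; a pose out of reach is approached as far as the arm can. A call with a number of a shift or a turn outside -1 to 1 is refused whole. A call with a gripper value outside its range is refused whole. The fingers move at their own pace and stop on an object; "newtons" is the grip in N (left out, the last holds). Time passes only in rows, so rows that do not move let the fingers close. It gives the time, the measured TCP pose, the force and the opening at its end, in the units of the state.
- ctrl.state(): the state, without advancing time (a new reading comes with each control period).
- ctrl.get_image(name): name is "scene" or "top" or "wrist"; returns the picture (400x640x3 uint8, blue, green, red); there is no depth.
- ctrl.get_calibration(name): a dict with "fx", "fy", "cx", "cy" (pixels), "eye" and "orientation" of the camera in the world; the wrist camera has in their place "T_tool_cam" (4x4, takes a point from camera to tool coordinates, whose origin is the TCP and whose axes are the flange's). Camera axes: x right, y down, z forward; pixel columns grow to the right and rows downward; lengths in m; the calibration is good to about 2 mm. The wrist camera is an equidistant fisheye: a pixel r from the principal point sees the ray r / f radians off the axis. A picture is of the moment at which its call begins: read the wrist's pose just before it. get_calibration takes no time and is no camera call.
- ctrl.sign_off(): hands the job in, once; it reports no verdict.
Trained networks look in the newest picture that a camera, given by its name, has taken for a name from the list of things; names that differ only in an ending like _2 or _b are one class to them, and where a whole thing is asked for, a point or a joint stands for the part that bears it (a point fixed in the world has none). Each returns a list of dicts, best first, with "confidence" (0 to 1); they miss things now and then, are a little off and sometimes report something else, mostly with a low value. They report only what shows in the picture. A call takes as long as a camera call. They do not tell look-alikes from the thing itself.
- ctrl.cut_out(query, camera): "pixels" (400x640 bool, what is visible of it) and "bbox" ([centre column, centre row, width, height] in pixels, round what is visible of it).
The state is a dict: "clock": time; "joint_pos": joint angles; "joint_velocities": joint speeds; "joint_efforts": joint torques, N m; "tcp_pos": TCP position; "tcp_rot": TCP orientation; "force": force on the tool from outside, world axes, zero at the start; "torque": the same for the moment, N m; "finger_gap": finger opening in m.
Only numpy, scipy, OpenCV 4.12 (cv2) and the standard library are available. Lean on these libraries where they do the work, as an engineer would, in place of code of your own. Each camera call takes 0.05 s, during which the arm holds its last target. There are 200 camera calls.

## Working session

There is one attempt and no reset: what is moved stays moved. The work goes in short steps, Python scripts to look and compute and a tool call to move; the robot and the scene stay as the last step left them, time stands still between calls to the robot, and variables do not carry over. Pictures are saved under pics/ and viewed, about 8 in all and at most 12, crops included, and the job is handed in when it is done.

Besides the shell and the picture viewer there is one more tool, called after ">>>" as name([rows], argument=value, ...), one row to a line, values as JSON. apply_moves: Moves the arm, as the interface text tells. Shifts and turns lie within -1 to 1; 1 stands for 0.03 m of shift or 0.5 rad of turn. Its arguments: {"type":"object","properties":{"steps":{"type":"array"},"newtons":{"type":"number"}},"required":["steps"]}

```bash
mkdir -p pics; ls
cat > h.py <<'E'
import numpy as np, cv2
from cell import ctrl
def ray(cam,uv):
    c=ctrl.get_calibration(cam); u,v=uv
    x=(u-c['cx'])/c['fx'];y=(v-c['cy'])/c['fy']
    if cam=='wrist':
        s=ctrl.state();T=np.array(c['T_tool_cam']);R=np.array(s['tcp_rot'])
        r=np.hypot(x,y);d=np.array([x/r*np.sin(r),y/r*np.sin(r),np.cos(r)]) if r>1e-9 else np.array([0,0,1.])
        return np.array(s['tcp_pos'])+R@T[:3,3], R@T[:3,:3]@d
    return np.array(c['eye']),np.array(c['orientation'])@np.array([x,y,1.])
def at(cam,uv,z):
    e,d=ray(cam,uv); return e+d*(z-e[2])/d[2]
def proj(cam,p):
    c=ctrl.get_calibration(cam);q=np.array(c['orientation']).T@(np.array(p)-np.array(c['eye']))
    return c['cx']+c['fx']*q[0]/q[2],c['cy']+c['fy']*q[1]/q[2]
E
python3 - <<'E'
from h import *
np.set_printoptions(precision=3,suppress=True)
s=ctrl.state();print(s)
for c in['scene','top','wrist']:
    im=ctrl.get_image(c);cv2.imwrite(f'pics/{c}0.png',im)
    print(c,ctrl.get_calibration(c))
    if c=='wrist':continue
    for q in['case','button_small','button_large','button_middle','dial','index_stud','shackle_grip','cork_mat','punch','jar','brass_cup']:
        try:
            for r in ctrl.cut_out(q,c)[:3]: print(q,round(r['confidence'],2),np.round(r['bbox'],1))
        except Exception as e: print(q,e)
E
```

```text
pics
{'clock': 0.0, 'joint_pos': array([-1.359,  0.131,  1.489,  0.   ,  1.523, -0.085]), 'joint_velocities': array([ 0.002,  0.   , -0.001,  0.   ,  0.001,  0.   ]), 'joint_efforts': array([ -0.002, -56.94 , -50.056,  -0.   ,   0.015,   0.   ]), 'tcp_pos': array([ 0.175, -0.573,  0.252]), 'tcp_rot': array([[ 0.956,  0.292, -0.   ],
       [ 0.292, -0.956,  0.002],
       [ 0.   , -0.002, -1.   ]]), 'force': array([ 0.733,  0.301, -1.032]), 'torque': array([-0.016, -0.005,  0.025]), 'finger_gap': 0.08574230130802868}
scene {'fx': 363.20066562141807, 'fy': 363.20066562141807, 'cx': 313.92654149438437, 'cy': 198.43030266357465, 'eye': array([ 0.979, -0.234,  0.622]), 'orientation': array([[ 0.501,  0.639, -0.584],
       [ 0.865, -0.383,  0.324],
       [-0.017, -0.667, -0.745]])}
button_small 0.41 [303.8 172.3   6.9   5. ]
button_middle 0.62 [336.4 203.1  32.4  31. ]
button_middle 0.49 [337.4 165.2  14.1   5.4]
index_stud 0.79 [355.3 221.5 186.8 150.6]
shackle_grip 0.89 [335.1 205.   33.8  31.6]
shackle_grip 0.6 [440.4 314.7  30.   62.8]
cork_mat 0.97 [205.7 264.1  67.8  63.2]
punch 0
[... 670 characters left out ...]
2.9  23. ]
dial 0.72 [284.8 173.8  41.5  28.4]
index_stud 0.58 [299.4 195.1 144.5 125.5]
shackle_grip 0.71 [347.9 308.1  18.   25.9]
shackle_grip 0.67 [299.2 111.2  18.2  22.4]
shackle_grip 0.53 [313.4 186.6  28.5  10.8]
cork_mat 0.8 [407.3 231.6  42.4  40.3]
punch 0.64 [423.2 150.8  23.7  29.6]
punch 0.52 [263.  211.4  16.8  11. ]
jar 0.97 [425.4 151.9  26.3  28.1]
brass_cup 0.45 [354.4 177.1   9.2  14.8]
wrist {'fx': 309.70691628693146, 'fy': 309.70691628693146, 'cx': 318.77534031388785, 'cy': 195.05267879867117, 'T_tool_cam': array([[-0.001, -0.964, -0.265,  0.069],
       [ 1.   , -0.001, -0.   , -0.001],
       [-0.   , -0.265,  0.964, -0.12 ],
       [ 0.   ,  0.   ,  0.   ,  1.   ]])}
```

Run:
```python
import cv2
a=cv2.imread('pics/top0.png')[90:340,200:460];cv2.imwrite('pics/topc.png',cv2.resize(a,None,fx=3,fy=2.4*1.0 if 0 else 2.4,interpolation=cv2.INTER_CUBIC) if 0 else cv2.resize(a,(624,600),interpolation=cv2.INTER_CUBIC))
```

```text
(no output)
```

View pics/topc.png

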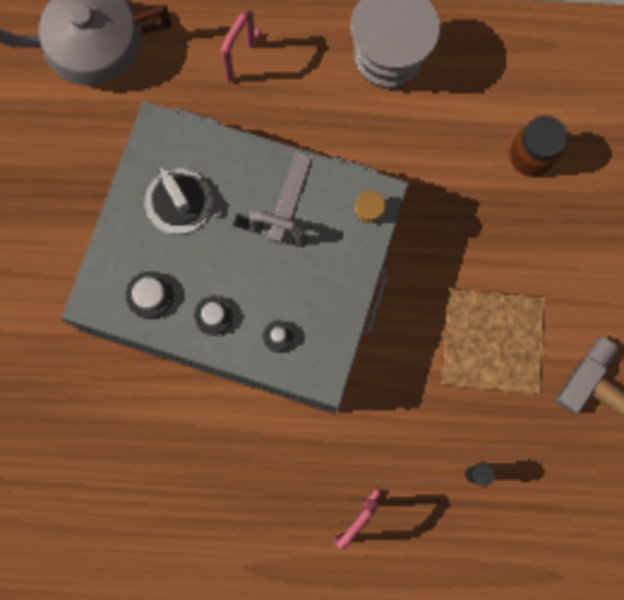

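View pics/scene0.png

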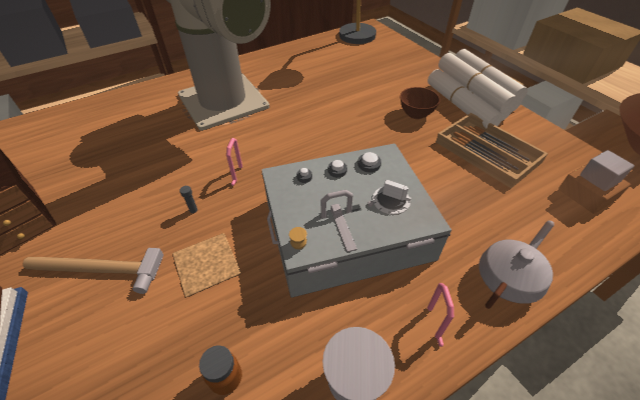

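The top crop shows the case yawed about -18°. Buttons left to right are large (149,293), middle (212,315) and small (281,334) in crop pixels. The dial bar's thin end points up-left, the steel shackle is at about (270,225), the mat at (494,340), and the two pink shackles are the look-alikes.

Run:
```python
from h import *
np.set_printoptions(precision=4,suppress=True)
P=[((65,319),(-.125,.15),.1),((338,410),(-.125,-.15),.1),((143,102),(.125,.15),.1),((407,182),(.125,-.15),.1),
((149,292),(-.075,.07),.118),((212,314),(-.075,0),.118),((280,334),(-.075,-.07),.118)]
W=[];L=[]
for uv,l,z in P:
    W.append(at('top',(200+uv[0]/2.4,90+uv[1]/2.4),z)[:2]);L.append(l)
W=np.array(W);L=np.array(L)
wc=W.mean(0);lc=L.mean(0);H=(L-lc).T@(W-wc)
a=np.arctan2(H[0,1]-H[1,0],H[0,0]+H[1,1]);R=np.array([[np.cos(a),-np.sin(a)],[np.sin(a),np.cos(a)]]);t=wc-R@lc
print('yaw',np.degrees(a),'t',t);print('res mm',1000*(W-(L@R.T+t)))
for n,l in dict(large=(-.075,.07),mid=(-.075,0),small=(-.075,-.07),dial=(.03,.075),shackle=(.03,-.035),stud=(.03,.032)).items(): print(n,R@l+t)
print('mat',at('top',(200+494/2.4,90+340/2.4),.004))
```

```text
yaw -14.944096004546266 t [0.5983 0.05  ]
res mm [[-0.1176 -3.1738]
 [-2.2068  1.0432]
 [-0.9782 -0.1986]
 [ 0.4862  1.3834]
 [ 1.6109 -0.0294]
 [ 0.1218  1.7819]
 [ 1.0836 -0.8068]]
large [0.5439 0.137 ]
mid [0.5258 0.0694]
small [0.5078 0.0017]
dial [0.6466 0.1148]
shackle [0.6183 0.0085]
stud [0.6355 0.0732]
mat [ 0.5295 -0.2379  0.004 ]
```

>>> apply_moves([
  [0, 0, 0, 1, -0.93, 0, -1],
  [0, 0, 0, 1, -0.93, 0, -1],
  [0, 0, 0, 1, -0.93, 0, -1],
  [0, 0, 0, 1, -0.93, 0, -1],
  [0, 0, 0, 1, -0.93, 0, -1],
  [0, 0, 0, 1, -0.93, 0, -1],
  [0, 0, 0, 1, -0.93, 0, -1],
  [0, 0, 0, 1, -0.93, 0, -1],
  [0, 0, 0, 1, -0.93, 0, -1],
  [0, 0, 0, 1, -0.93, 0, -1],
  [0, 0, 0, 1, -0.93, 0, -1],
  [0, 0, 0, 1, -0.93, 0, -1],
], newtons=40)

```text
clock: 2.45
tcp_pos: [0.4281, -0.137, 0.2533]
tcp_rot: [[0.959, 0.283, 0.004], [0.283, -0.959, -0.003], [0.003, 0.004, -1.0]]
force: [1.4, -0.4, 0.3]
finger_gap: -0.0001
```

>>> apply_moves([
  [0, 0, 0, 1, -0.95, 0, -1],
  [0, 0, 0, 1, -0.95, 0, -1],
  [0, 0, 0, 0.95, -0.9, 0.2, -1],
  [0, 0, 0, 0.9, -0.9, 0.7, -1],
  [0, 0, 0, 0, 0, 0.8, -1],
  [0, 0, 0, 0, 0, 0, -1],
])

```text
clock: 3.05
tcp_pos: [0.513, 0.0139, 0.2034]
tcp_rot: [[0.957, 0.29, 0.011], [0.29, -0.957, -0.003], [0.009, 0.006, -1.0]]
force: [-0.4, -0.8, -0.7]
finger_gap: -0.0002
```

Run:
```python
from h import *
np.set_printoptions(precision=4,suppress=True)
s=ctrl.state();print(s['tcp_pos'],s['tcp_rot'],s['force'])
im=ctrl.get_image('wrist');cv2.imwrite('pics/w1.png',im)
```

```text
[0.513  0.0139 0.2034] [[ 0.957   0.2898  0.0109]
 [ 0.2898 -0.9571 -0.0032]
 [ 0.0095  0.0062 -0.9999]] [-0.3575 -0.7758 -0.6913]
```

View pics/w1.png

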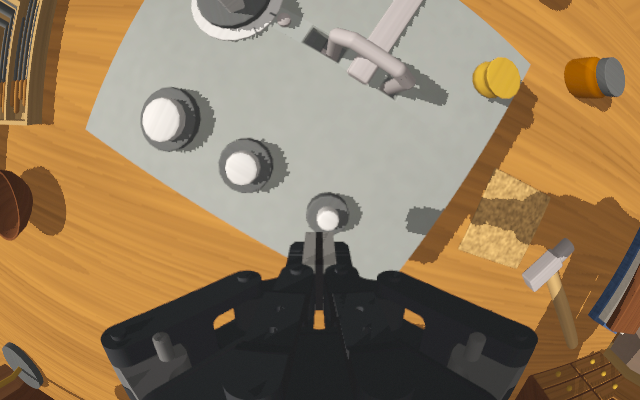

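The wrist view clearly shows the caps: small (327,219), middle (242,168), large (163,120). The shackle crown runs from (338,38) to (405,82), and the lid corner is at (88,128).

Run:
```python
from h import *
np.set_printoptions(precision=4,suppress=True)
for n,uv,z in [('small',(327,219),.118),('mid',(241,168),.118),('large',(162,119),.118),('corner FL',(88,128),.1),('corner BR',(530,66),.1),('crown',(371,53),.15),('cA',(338,36),.15),('cB',(404,76),.15)]:
    print(n,at('wrist',uv,z))
s=ctrl.state();R=np.array(s['tcp_rot']);d=at('wrist',(327,219),.118)-np.array(s['tcp_pos'])-R[:,2]*0.022
print('tool delta units',R.T@d/.03)
```

```text
small [0.5109 0.0072 0.118 ]
mid [0.5292 0.0753 0.118 ]
large [0.5481 0.1431 0.118 ]
corner FL [0.5218 0.23   0.1   ]
corner BR [ 0.683 -0.124  0.1  ]
crown [0.6223 0.0162 0.15  ]
cA [0.626  0.0369 0.15  ]
cB [ 0.6159 -0.006   0.15  ]
tool delta units [-0.1914  0.1562  2.1805]
```

>>> apply_moves([
  [0, 0, 0, -0.19, 0.16, 0.6, -1],
  [0, 0, 0, 0, 0, 0.8, -1],
  [0, 0, 0, 0, 0, 0.5, -1],
  [0, 0, 0, 0, 0, 0, -1],
])

```text
clock: 3.5
tcp_pos: [0.5133, 0.0043, 0.1535]
tcp_rot: [[0.958, 0.286, 0.022], [0.286, -0.958, -0.004], [0.02, 0.01, -1.0]]
force: [-0.9, 0.3, 0.2]
finger_gap: -0.0002
```

>>> apply_moves([
  [0, -0.045, 0, -0.07, -0.12, 0.3, -1],
  [0, 0, 0, 0, 0, 0.2, -1],
  [0, 0, 0, 0, 0, 0.1, -1],
  [0, 0, 0, 0, 0, 0.05, -1],
])

```text
clock: 3.9
tcp_pos: [0.5122, 0.0063, 0.1378]
tcp_rot: [[0.959, 0.285, 0.003], [0.285, -0.959, -0.012], [-0.001, 0.012, -1.0]]
force: [-8.9, 0.3, 14.5]
finger_gap: -0.0002
```

>>> apply_moves([
  [0, 0, 0, 0, 0, 0, -1],
  [0, 0, 0, 0, 0, 0, -1],
])

```text
clock: 4.1
tcp_pos: [0.5125, 0.0063, 0.1393]
tcp_rot: [[0.958, 0.285, 0.003], [0.285, -0.958, -0.012], [-0.0, 0.013, -1.0]]
force: [-2.4, 0.3, 3.8]
finger_gap: -0.0002
```

Run:
```python
from h import *
im=ctrl.get_image('wrist');cv2.imwrite('pics/w2.png',cv2.resize(im[100:300,200:440],(720,600),interpolation=cv2.INTER_CUBIC))
print(ctrl.state()['force'],ctrl.state()['tcp_pos'])
```

```text
[-3.35552596  0.26371167  3.55253992] [0.51256752 0.00634464 0.13933392]
```

View pics/w2.png

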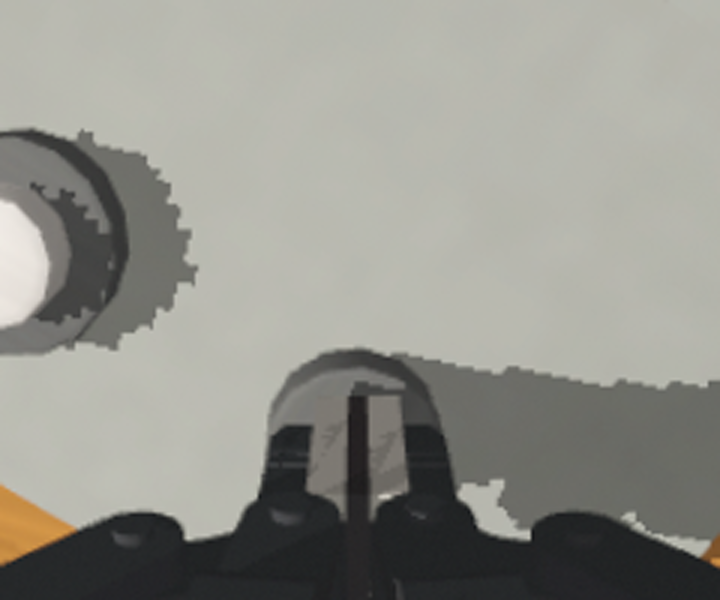

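>>> apply_moves([
  [0, 0, 0, 0, 0, 0.15, -1],
  [0, 0, 0, 0, 0, 0.12, -1],
  [0, 0, 0, 0, 0, 0.12, -1],
])

```text
clock: 4.45
tcp_pos: [0.5135, 0.0063, 0.1374]
tcp_rot: [[0.958, 0.286, 0.005], [0.286, -0.958, -0.013], [0.001, 0.014, -1.0]]
force: [-21.9, 1.2, 35.1]
finger_gap: -0.0001
```

>>> apply_moves([
  [0, 0, 0, 0, 0, -0.5, -1],
  [0, 0, 0, 0, 0, -0.5, -1],
  [0, 0, 0, 0.6, -1, 0, -1],
  [0, 0, 0, 0.6, -1, 0, -1],
  [0, 0, 0, 0.6, -1, 0, -1],
  [0, 0, 0, 0.6, -1, 0, -1],
  [0, 0, 0, 0, 0, 0, -1],
])

```text
clock: 5.15
tcp_pos: [0.5528, 0.1461, 0.1716]
tcp_rot: [[0.959, 0.282, 0.015], [0.282, -0.959, -0.012], [0.011, 0.016, -1.0]]
force: [0.2, -1.5, -0.1]
finger_gap: 0.0
```

>>> apply_moves([
  [0, -0.03, 0, -0.18, 0.05, 0.5, -1],
  [0, 0, 0, 0, 0, 0.4, -1],
  [0, 0, 0, 0, 0, 0.2, -1],
  [0, 0, 0, 0, 0, 0.12, -1],
  [0, 0, 0, 0, 0, 0.1, -1],
  [0, 0, 0, 0, 0, 0.1, -1],
])

```text
clock: 5.75
tcp_pos: [0.5493, 0.1423, 0.1377]
tcp_rot: [[0.96, 0.28, 0.004], [0.28, -0.96, -0.012], [0.0, 0.012, -1.0]]
force: [-14.1, 3.7, 25.8]
finger_gap: -0.0
```

>>> apply_moves([
  [0, 0, 0, 0, 0, -0.5, -1],
  [0, 0, 0, 0, 0, -0.5, -1],
  [0, 0, 0, -0.63, 0.98, 0, -1],
  [0, 0, 0, -0.63, 0.98, 0, -1],
  [0, 0, 0, 0, 0, 0, -1],
])

```text
clock: 6.25
tcp_pos: [0.528, 0.0704, 0.1693]
tcp_rot: [[0.961, 0.277, 0.004], [0.277, -0.961, -0.013], [-0.0, 0.013, -1.0]]
force: [0.5, 0.1, 0.6]
finger_gap: -0.0005
```

>>> apply_moves([
  [0, 0, 0, 0.08, -0.12, 0.5, -1],
  [0, 0, 0, 0, 0, 0.4, -1],
  [0, 0, 0, 0, 0, 0.15, -1],
  [0, 0, 0, 0, 0, 0.12, -1],
  [0, 0, 0, 0, 0, 0.1, -1],
  [0, 0, 0, 0, 0, 0.1, -1],
])

```text
clock: 6.85
tcp_pos: [0.5314, 0.0736, 0.1375]
tcp_rot: [[0.961, 0.277, 0.006], [0.277, -0.961, -0.016], [0.001, 0.017, -1.0]]
force: [-19.3, -4.7, 33.1]
finger_gap: 0.0001
```

>>> apply_moves([
  [0, 0, 0, 0, 0, -1, -1],
  [0, 0, 0, 0, 0, -1, 0],
  [0, 0, 0, 0.9, -0.1, -0.8, 1],
  [0, 0, 0, 0.9, -0.1, -0.8, 1],
  [0, 0, 0, 0.8, -0.1, 0, 1],
  [0, 0, 0, 0.8, -0.1, 0, 1],
  [0, 0, 0, 0.5, 0, 0, 1],
  [0, 0, 0, 0, 0, 0, 1],
])

```text
clock: 7.65
tcp_pos: [0.6411, 0.1283, 0.2389]
tcp_rot: [[0.958, 0.285, -0.005], [0.285, -0.958, -0.017], [-0.01, 0.015, -1.0]]
force: [-0.3, -0.0, -0.7]
finger_gap: 0.0854
```

Run:
```python
from h import *
im=ctrl.get_image('wrist');cv2.imwrite('pics/w3.png',im[60:400,130:530])
print(ctrl.state()['force'],ctrl.state()['tcp_pos'])
```

```text
[-0.11362016  0.0214691  -0.01041095] [0.64023557 0.12808464 0.23858989]
```

View pics/w3.png

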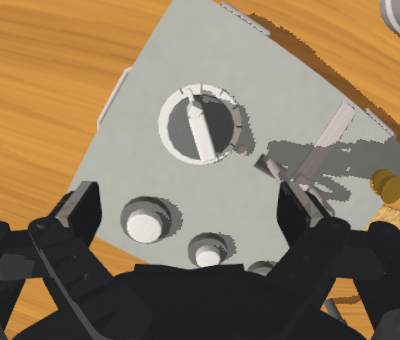

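The dial nose points up in the crop at (190,93), the bar runs to (207,158), and the disc is centred at about (201,124).

Run:
```python
from h import *
np.set_printoptions(precision=4,suppress=True)
a=cv2.imread('pics/w3.png')[70:180,145:255];
A=at('wrist',(130+196,60+112),.144);B=at('wrist',(130+207,60+155),.144)
N=at('wrist',(130+190,60+94),.117)
C=at('wrist',(130+201,60+124),.114)
print(A,B,np.degrees(np.arctan2(*(A-B)[[1,0]])),'nose',N,'disc',C)
d=N-np.array([.650,.120,.117]);print(np.degrees(np.arctan2(d[1],d[0])),np.linalg.norm(d))
s=ctrl.state();R=np.array(s['tcp_rot']);print(np.degrees(np.arctan2(R[1,0],R[0,0])),s['joint_pos'])
```

```text
[0.6665 0.1304 0.144 ] [0.638  0.1132 0.144 ] 30.985323903426416 nose [0.6739 0.1365 0.117 ] disc [0.6525 0.1207 0.114 ]
34.53239683815821 0.029023631113684834
16.562720098252253 [ 0.1275  0.2882  1.3352 -0.0162  1.5269  1.4099]
```

Run:
```python
import cv2
a=cv2.imread('pics/w3.png')[70:180,145:255];cv2.imwrite('pics/w3z.png',cv2.resize(a,(600,600),interpolation=cv2.INTER_CUBIC))
```

```text
(no output)
```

View pics/w3z.png

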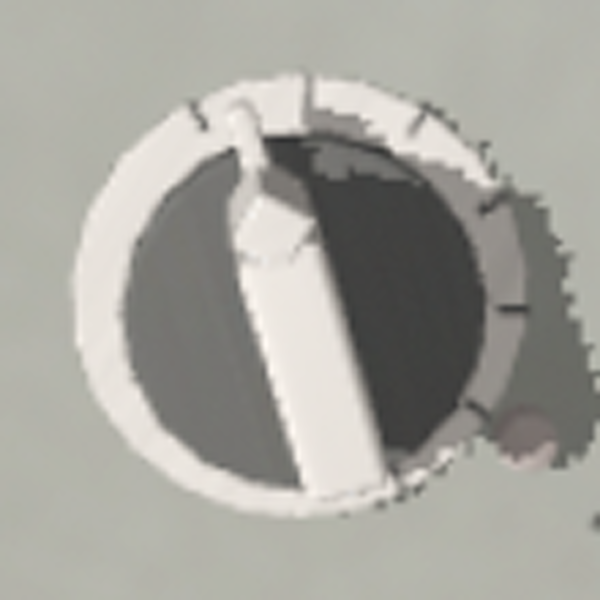

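>>> apply_moves([
  [0, 0, 0, 0.28, 0.34, 0, 1],
  [0, 0, -0.3, 0, 0, 0, 1],
  [0, 0, -0.3, 0, 0, 0, 1],
  [0, 0, -0.3, 0, 0, 0, 1],
  [0, 0, -0.3, 0, 0, 0, 1],
  [0, 0, -0.3, 0, 0, 0, 1],
  [0, 0, -0.3, 0, 0, 0, 1],
  [0, 0, -0.3, 0, 0, 0, 1],
  [0, 0, -0.3, 0, 0, 0, 1],
  [0, 0, -0.3, 0, 0, 0, 1],
  [0, 0, -0.3, 0, 0, 0, 1],
  [0, 0, -0.3, 0, 0, 0, 1],
])

```text
clock: 8.9
tcp_pos: [0.6387, 0.122, 0.2261]
tcp_rot: [[-0.366, 0.93, -0.027], [0.931, 0.366, -0.02], [-0.009, -0.033, -0.999]]
force: [-0.3, -0.0, 0.7]
finger_gap: 0.0852
```

>>> apply_moves([
  [0, 0, -0.3, 0, 0, 0, 1],
  [0, 0, -0.3, 0, 0, 0, 1],
  [0, 0, -0.3, 0, 0, 0, 1],
  [0, 0, -0.3, 0, 0, 0, 1],
  [0, 0, -0.3, 0, 0, 0, 1],
  [0, 0, -0.3, 0, 0, 0, 1],
  [0, 0, -0.3, 0, 0, 0, 1],
  [0, 0, -0.3, 0, 0, 0, 1],
  [0, 0, -0.3, 0, 0, 0, 1],
  [0, 0, -0.3, 0, 0, 0, 1],
  [0, 0, -0.3, 0, 0, 0, 1],
  [0, 0, 0, 0, 0, 0, 1],
])

```text
clock: 10.1
tcp_pos: [0.6251, 0.1226, 0.2152]
tcp_rot: [[-0.896, -0.441, -0.046], [-0.44, 0.898, -0.023], [0.052, -0.0, -0.999]]
force: [-0.1, -0.0, 0.2]
finger_gap: 0.0851
```

```bash
cat > st.py <<'E'
from h import *
s=ctrl.state();R=np.array(s['tcp_rot']);p=np.array(s['tcp_pos'])
print('t',s['clock'],'psi',np.degrees(np.arctan2(R[1,0],R[0,0])).round(2),'p',p.round(4),'z',R[:,2].round(3),'F',s['force'].round(1),'T',s['torque'].round(2),'gap',s['finger_gap'].round(4),'q6',s['joint_pos'][5].round(2))
def to(x,y,z): print('tool units',(R.T@(np.array([x,y,z])-p)/.03).round(2),'level turn units',(np.cross([0,0,1],R.T@[0,0,-1])/.5).round(3))
E
python3 -c "
from st import *
to(.651,.1205,.146)"
```

```text
Traceback (most recent call last):
  File "st.py", line 3, in <module>
    print('t',s['clock'],'psi',np.degrees(np.arctan2(R[1,0],R[0,0])).round(2),'p',p.round(4),'z',R[:,2].round(3),'F',s['force'].round(1),'T',s['torque'].round(2),'gap',s['finger_gap'].round(4),'q6',s['joint_pos'][5].round(2))
                                                                                                                                                                        ^^^^^^^^^^^^^^^^^^^^^
AttributeError: 'float' object has no attribute 'round'
```

```bash
sed -i "s/s\['finger_gap'\].round(4)/round(s['finger_gap'],4)/" st.py; python3 -c "
from st import *
to(.651,.1205,.175)"
```

```text
t 10.1 psi -153.84 p [0.6251 0.1226 0.2152] z [-0.046 -0.023 -0.999] F [-0.1 -0.   0.2] T [0.09 0.01 0.02] gap 0.0851 q6 -1.9
tool units [-0.81 -0.44  1.3 ] level turn units [-0.001 -0.103  0.   ]
```

>>> apply_moves([
  [0, -0.1, -0.2, -0.81, -0.44, 0.4, 1],
  [0, 0, 0, 0, 0, 0.9, 1],
  [0, 0, 0, 0, 0, 0, 1],
])

```text
clock: 10.4
tcp_pos: [0.6511, 0.1217, 0.1735]
tcp_rot: [[-0.853, -0.521, -0.002], [-0.521, 0.853, 0.002], [0.001, 0.003, -1.0]]
force: [-0.8, 0.5, -1.4]
finger_gap: 0.0855
```

```bash
python3 -c "
from st import *
to(.651,.1205,.146)
im=ctrl.get_image('wrist');cv2.imwrite('pics/w4.png',im[100:300,200:440].repeat(2,0).repeat(2,1))"
```

```text
t 10.4 psi -148.59 p [0.6511 0.1217 0.1735] z [-0.002  0.002 -1.   ] F [-0.8  0.5 -1.4] T [0.01 0.05 0.07] gap 0.0855 q6 -2.01
tool units [ 0.02 -0.03  0.92] level turn units [ 0.005 -0.001  0.   ]
```

View pics/w4.png

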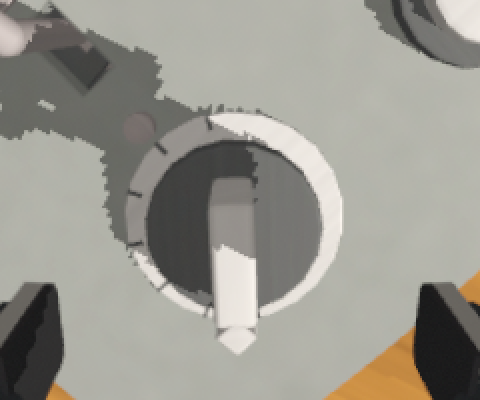

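The bar is vertical in the picture and centred between the pads, so I'll descend and close on it.

>>> apply_moves([
  [0, 0, 0, 0, 0, 0.5, 1],
  [0, 0, 0, 0, 0, 0.4, 1],
  [0, 0, 0, 0, 0, 0, -1],
  [0, 0, 0, 0, 0, 0, -1],
  [0, 0, 0, 0, 0, 0, -1],
  [0, 0, 0, 0, 0, 0, -1],
  [0, 0, 0, 0, 0, 0, -1],
  [0, 0, 0, 0, 0, 0, -1],
], newtons=40)

```text
clock: 11.25
tcp_pos: [0.6539, 0.1222, 0.1521]
tcp_rot: [[-0.856, -0.517, 0.007], [-0.517, 0.856, 0.002], [-0.007, -0.002, -1.0]]
force: [0.9, -2.4, -4.1]
finger_gap: 0.0105
```

```bash
python3 -c "
from st import *
to(.651,.1205,.146)"
```

```text
t 11.25 psi -148.84 p [0.6539 0.1222 0.1521] z [ 0.007  0.002 -1.   ] F [ 0.9 -2.4 -4.1] T [-0.21 -0.1   0.03] gap 0.0105 q6 -2.01
tool units [0.11 0.   0.2 ] level turn units [-0.004  0.014  0.   ]
```

>>> apply_moves([
  [0, 0, 0.3, 0, 0, 0, -1],
  [0, 0, 0.3, 0, 0, 0, -1],
  [0, 0, 0.3, 0, 0, 0, -1],
  [0, 0, 0.3, 0, 0, 0, -1],
  [0, 0, 0.3, 0, 0, 0, -1],
])

```text
clock: 11.75
tcp_pos: [0.6567, 0.1172, 0.153]
tcp_rot: [[-0.978, 0.209, 0.013], [0.209, 0.978, -0.006], [-0.014, -0.003, -1.0]]
force: [2.8, -23.9, 0.9]
finger_gap: 0.0109
```

```bash
python3 -c "
from st import *
to(.653,.122,.150)"
```

```text
t 11.75 psi 167.91 p [0.6567 0.1172 0.153 ] z [ 0.013 -0.006 -1.   ] F [  2.8 -23.9   0.9] T [-3.8  -0.69 -0.03] gap 0.0109 q6 -1.25
tool units [0.16 0.13 0.1 ] level turn units [-0.007  0.028  0.   ]
```

>>> apply_moves([
  [0, 0.03, 0, 0, 0, 0, -1],
  [0, 0, 0, 0, 0, 0, -1],
])

```text
clock: 11.95
tcp_pos: [0.6572, 0.1163, 0.1529]
tcp_rot: [[-0.977, 0.215, -0.001], [0.215, 0.977, -0.004], [0.0, -0.004, -1.0]]
force: [-0.3, 1.5, -1.2]
finger_gap: 0.0104
```

```bash
python3 -c "
from st import *"
```

```text
t 11.95 psi 167.6 p [0.6572 0.1163 0.1529] z [-0.001 -0.004 -1.   ] F [-0.3  1.5 -1.2] T [ 0.21 -0.05 -0.11] gap 0.0104 q6 -1.25
```

>>> apply_moves([
  [0, 0, 0.3, 0.1, 0, 0, -1],
  [0, 0, 0.3, 0.1, 0, 0, -1],
  [0, 0, 0.3, 0.1, -0.05, 0, -1],
  [0, 0, 0, 0, 0, 0, -1],
], newtons=25)

```text
clock: 12.35
tcp_pos: [0.6548, 0.1133, 0.1532]
tcp_rot: [[-0.781, 0.624, 0.014], [0.624, 0.781, -0.011], [-0.018, 0.001, -1.0]]
force: [-0.8, 2.4, -1.7]
finger_gap: 0.0105
```

```bash
python3 -c "
from st import *
to(.648,.118,.150)"
```

```text
t 12.35 psi 141.4 p [0.6548 0.1133 0.1532] z [ 0.014 -0.011 -1.   ] F [-0.8  2.4 -1.7] T [ 0.68  0.03 -0.08] gap 0.0105 q6 -0.79
tool units [ 0.28 -0.02  0.1 ] level turn units [ 0.001  0.035 -0.   ]
```

>>> apply_moves([
  [0, 0.03, 0.3, 0.12, 0, 0, -1],
  [0, 0, 0.3, 0.12, 0, 0, -1],
  [0, 0, 0.3, 0.12, 0, 0, -1],
  [0, 0, 0.3, 0.1, 0, 0, -1],
  [0, 0, 0, 0, 0, 0, -1],
])

```text
clock: 12.85
tcp_pos: [0.651, 0.1103, 0.1531]
tcp_rot: [[-0.295, 0.955, 0.013], [0.955, 0.295, -0.021], [-0.024, 0.006, -1.0]]
force: [-16.5, 5.8, 6.2]
finger_gap: 0.0109
```

```bash
python3 -c "
from st import *
to(.648,.118,.150)"
```

```text
t 12.85 psi 107.16 p [0.651  0.1103 0.1531] z [ 0.013 -0.021 -1.   ] F [-16.5   5.8   6.2] T [1.24 2.9  0.03] gap 0.0109 q6 -0.19
tool units [ 0.28 -0.02  0.1 ] level turn units [ 0.012  0.048 -0.   ]
```

>>> apply_moves([
  [0, 0.04, 0.3, 0.12, 0, 0, -1],
  [0, 0, 0.3, 0.12, 0, 0, -1],
  [0, 0, 0.3, 0.1, 0, 0, -1],
  [0, 0, 0.2, 0, 0, 0, -1],
  [0, 0, 0, 0, 0, 0, -1],
])

```text
clock: 13.35
tcp_pos: [0.6459, 0.1103, 0.1532]
tcp_rot: [[0.246, 0.969, -0.001], [0.969, -0.246, -0.018], [-0.018, 0.003, -1.0]]
force: [5.7, -1.5, -2.9]
finger_gap: 0.0105
```

```bash
python3 -c "
from st import *
to(.648,.118,.150)
im=ctrl.get_image('wrist');cv2.imwrite('pics/w5.png',im[60:300,200:440].repeat(2,0).repeat(2,1))"
```

```text
t 13.35 psi 75.73 p [0.6459 0.1103 0.1532] z [-0.001 -0.018 -1.   ] F [ 5.7 -1.5 -2.9] T [-0.15 -1.19 -0.12] gap 0.0105 q6 0.35
tool units [0.27 0.   0.1 ] level turn units [ 0.007  0.035 -0.   ]
```

View pics/w5.png

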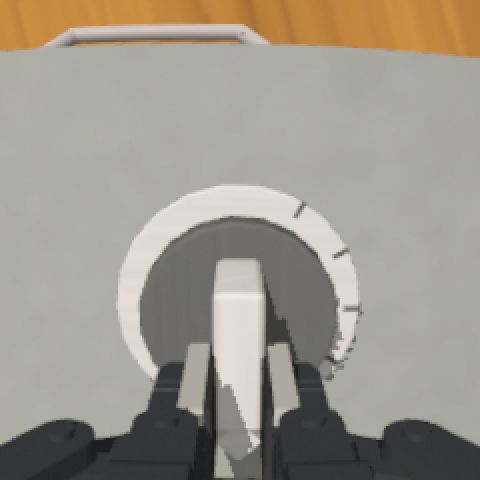

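The bar now lies along case y, with the nose toward the shackle side. I'll release, lift and check.

>>> apply_moves([
  [0, 0, 0, 0, 0, 0, 0],
  [0, 0, 0, 0, 0, 0, 0],
  [0, 0, 0, 0, 0, 0, 0],
  [0, 0, 0, 0, 0, -0.4, 0],
  [0, 0, 0, 0, 0, -0.8, 0],
  [0, 0.035, 0, 0, 0, -1, 0],
  [0, 0, 0, -0.5, 0, -0.9, 0.3],
  [0, 0, 0, -1, 0, 0, 1],
  [0, 0, 0, 0, 0, 0, 1],
])

```text
clock: 14.3
tcp_pos: [0.6358, 0.0686, 0.2548]
tcp_rot: [[0.23, 0.973, 0.007], [0.973, -0.23, 0.0], [0.002, 0.007, -1.0]]
force: [0.3, 0.1, -0.0]
finger_gap: 0.0818
```

```bash
python3 -c "
from st import *
to(.6213,.0138,.20)
im=ctrl.get_image('wrist');cv2.imwrite('pics/w6.png',cv2.resize(im[40:360,160:480],(600,600)))"
```

```text
t 14.3 psi 76.7 p [0.6358 0.0686 0.2548] z [ 0.007  0.    -1.   ] F [ 0.3  0.1 -0. ] T [ 0.09  0.03 -0.01] gap 0.0818 q6 0.26
tool units [-1.89 -0.06  1.82] level turn units [ 0.013 -0.004  0.   ]
```

View pics/w6.png

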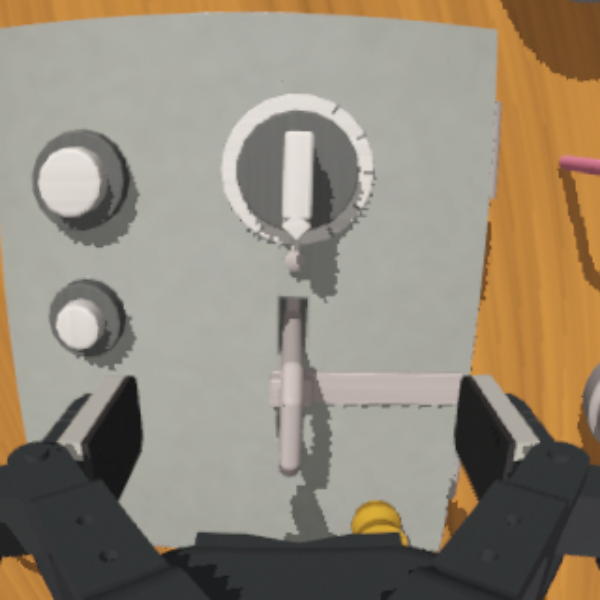

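```bash
python3 -c "
from st import *
f=lambda u,v:(160+u*.5333,40+v*.5333)
for q in [(291,330),(290,390),(289,455)]: print(at('wrist',f(*q),.153))
to(.6205,.0135,.180)"
```

```text
t 14.35 psi 76.73 p [0.6365 0.0703 0.2556] z [ 0.009  0.002 -1.   ] F [0.7 0.9 1.5] T [0.03 0.01 0.02] gap 0.0848 q6 0.26
[0.63366689 0.06239701 0.153     ]
[0.62697364 0.03639332 0.153     ]
[0.61896117 0.00520356 0.153     ]
tool units [-1.98 -0.1   2.51] level turn units [ 0.016 -0.007  0.   ]
```

>>> apply_moves([
  [0, 0, 0, -0.9, -0.06, 0.8, 1],
  [0, 0, 0, -0.8, -0.06, 0.9, 1],
  [0, 0, 0, 0, 0, 0.7, 1],
  [0, 0, 0, 0, 0, 0, 1],
])

```text
clock: 14.75
tcp_pos: [0.6236, 0.023, 0.1853]
tcp_rot: [[0.227, 0.974, 0.015], [0.974, -0.227, 0.004], [0.007, 0.014, -1.0]]
force: [0.5, 0.2, -0.4]
finger_gap: 0.0855
```

```bash
python3 -c "
from st import *
to(.6223,.018,.154)
im=ctrl.get_image('wrist');cv2.imwrite('pics/w7.png',cv2.resize(im[40:360,160:480],(600,600)))"
```

```text
t 14.75 psi 76.9 p [0.6236 0.023  0.1853] z [ 0.015  0.004 -1.   ] F [ 0.5  0.2 -0.4] T [0.03 0.04 0.03] gap 0.0855 q6 0.18
tool units [-0.18 -0.02  1.04] level turn units [ 0.028 -0.014  0.   ]
```

View pics/w7.png

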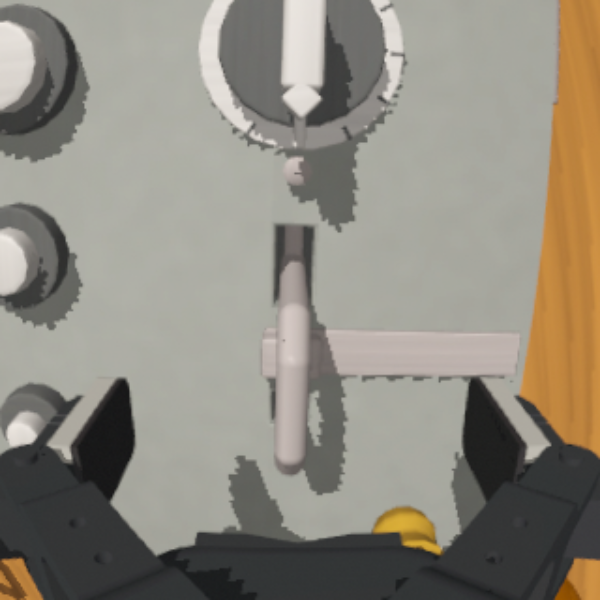

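The dial nose points straight at the stud. The crown runs between about (293,350) and (290,465), about 5 mm off towards tool -x, and sits between the jaws.

>>> apply_moves([
  [0.02, -0.01, 0, -0.18, -0.05, 0.5, 1],
  [0, 0, 0, 0, 0, 0.5, 1],
  [0, 0, 0, 0, 0, 0.05, -1],
  [0, 0, 0, 0, 0, 0, -1],
  [0, 0, 0, 0, 0, 0, -1],
  [0, 0, 0, 0, 0, 0, -1],
  [0, 0, 0, 0, 0, 0, -1],
  [0, 0, 0, 0, 0, 0, -1],
], newtons=60)

```text
clock: 15.6
tcp_pos: [0.625, 0.0202, 0.1582]
tcp_rot: [[0.223, 0.975, 0.012], [0.975, -0.223, 0.001], [0.003, 0.011, -1.0]]
force: [0.2, -0.6, -2.4]
finger_gap: 0.0076
```

```bash
python3 -c "
from st import *"
```

```text
t 15.6 psi 77.09 p [0.625  0.0202 0.1582] z [ 0.012  0.001 -1.   ] F [ 0.2 -0.6 -2.4] T [ 0.04  0.08 -0.02] gap 0.0076 q6 0.17
```

>>> apply_moves([
  [0, 0, 0, 0, 0, -0.3, -1],
  [0, 0, 0, 0, 0, -0.4, -1],
  [0, 0, 0, 0, 0, -0.4, -1],
])

```text
clock: 15.9
tcp_pos: [0.6234, 0.0203, 0.1916]
tcp_rot: [[0.223, 0.975, 0.008], [0.975, -0.223, 0.001], [0.003, 0.008, -1.0]]
force: [0.5, -1.0, -0.6]
finger_gap: 0.0079
```

```bash
python3 -c "
from st import *
to(.624,.018,.26)"
```

```text
t 15.9 psi 77.09 p [0.6234 0.0203 0.1916] z [ 0.008  0.001 -1.   ] F [ 0.5 -1.  -0.6] T [ 0.   -0.01  0.01] gap 0.0079 q6 0.17
tool units [-0.06  0.06 -2.28] level turn units [ 0.015 -0.005  0.   ]
```

>>> apply_moves([
  [0, 0, 0, 0, 0, -0.6, -1],
  [0, 0, 0, 0, 0, -0.6, -1],
  [0, 0, 0, 0, 0, -0.7, -1],
  [0, 0, 0, 0, 0, -0.7, -1],
  [0, 0, 0, 0, 0, -0.5, -1],
  [0, 0, 0, 0, 0, 0, -1],
  [0, 0, 0, 0, 0, 0, -1],
])

```text
clock: 16.6
tcp_pos: [0.6242, 0.02, 0.2987]
tcp_rot: [[0.224, 0.974, 0.019], [0.975, -0.224, 0.0], [0.005, 0.018, -1.0]]
force: [0.0, -0.2, -1.9]
finger_gap: 0.0078
```

```bash
python3 -c "
from st import *
to(.5295,-.236,.27)
im=ctrl.get_image('wrist');cv2.imwrite('pics/w8.png',im)
for r in ctrl.cut_out('cork_mat','wrist')[:2]: print(r['confidence'],r['bbox'],at('wrist',np.argwhere(r['pixels']).mean(0)[::-1],.004))
"
```

```text
t 16.6 psi 77.08 p [0.6242 0.02   0.2987] z [ 0.019  0.    -1.   ] F [ 0.  -0.2 -1.9] T [ 0.02  0.   -0.  ] gap 0.0078 q6 0.17
tool units [-9.03 -1.19  0.89] level turn units [ 0.037 -0.009  0.   ]
0.64 [316.7, 317.9, 24.2, 18.1] [ 0.5656775  -0.23368045  0.004     ]
```

View pics/w8.png

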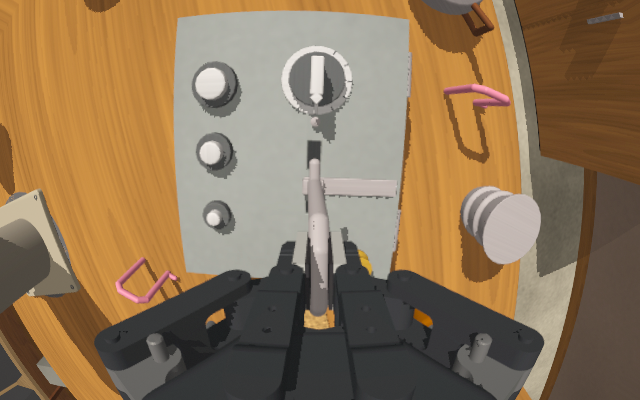

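The shackle is held upright and clear of its slots, and the dial is still at the stud. Next I carry it to the mat.

>>> apply_moves([
  [0, 0, 0, -0.4, -0.05, 0, -1],
  [0, 0, 0, -0.8, -0.1, 0, -1],
  [0, 0, 0, -0.9, -0.12, 0, -1],
  [0, 0, 0, -0.9, -0.12, 0, -1],
  [0, 0, 0, -0.9, -0.12, 0, -1],
  [0, 0, 0, -0.9, -0.12, 0, -1],
  [0, 0, 0, -0.9, -0.12, 0, -1],
  [0, 0, 0, -0.9, -0.12, 0, -1],
  [0, 0, 0, -0.9, -0.12, 0.2, -1],
  [0, 0, 0, -0.7, -0.1, 0.3, -1],
  [0, 0, 0, -0.4, -0.05, 0.3, -1],
  [0, 0, 0, 0, 0, 0, -1],
])

```text
clock: 17.9
tcp_pos: [0.5188, -0.2377, 0.2554]
tcp_rot: [[0.224, 0.975, -0.007], [0.975, -0.224, 0.005], [0.004, -0.008, -1.0]]
force: [0.0, 0.3, -2.0]
finger_gap: 0.008
```

```bash
python3 -c "
from st import *
to(.531,-.235,.257)"
```

```text
t 17.9 psi 77.04 p [ 0.5188 -0.2377  0.2554] z [-0.007  0.005 -1.   ] F [ 0.   0.3 -2. ] T [ 0.04 -0.    0.04] gap 0.008 q6 -0.29
tool units [ 0.18  0.37 -0.05] level turn units [-0.015 -0.008  0.   ]
```

>>> apply_moves([
  [0, 0, 0, 0.18, 0.37, 0, -1],
  [0, 0, 0, 0, 0, 0, -1],
  [0, 0, 0, 0, 0, 0, -1],
  [0, 0, 0, 0, 0, 0, -1],
  [0, 0, 0, 0, 0, 0, -1],
])

```text
clock: 18.4
tcp_pos: [0.5331, -0.2315, 0.2553]
tcp_rot: [[0.221, 0.975, -0.007], [0.975, -0.221, 0.007], [0.005, -0.008, -1.0]]
force: [0.0, 0.5, -1.1]
finger_gap: 0.0081
```

```bash
python3 -c "
from st import *
im=ctrl.get_image('scene');cv2.imwrite('pics/s9.png',im)
print(proj('scene',(.531,-.235,.004)))"
```

```text
t 18.4 psi 77.23 p [ 0.5331 -0.2315  0.2553] z [-0.007  0.007 -1.   ] F [ 0.   0.5 -1.1] T [-0.01 -0.05  0.01] gap 0.0081 q6 -0.28
(np.float64(205.79453661522393), np.float64(261.9938900103271))
```

View pics/s9.png

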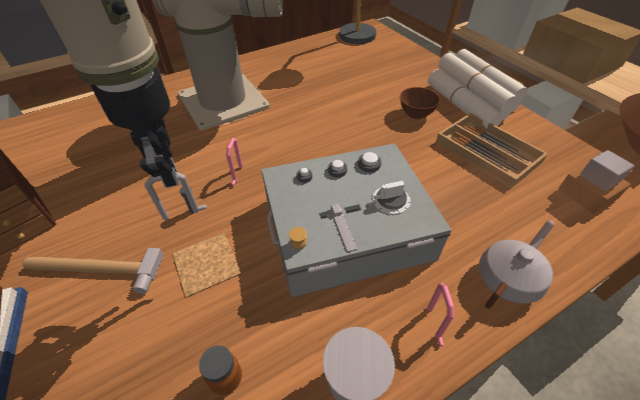

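```bash
python3 -c "
from h import *
print(ctrl.sign_off())"
```

```text
the job is handed in; nothing more can be done
None
```

The lock is open and the job is handed in at 18.4 s of the 69 s allowed, with the shackle held over the cork mat. Hand-in gave no verdict, so what follows rests on my own checks.

**What I did:** I pressed the small, large and middle buttons one at a time, each to a hard stop (25–35 N). I then turned the dial clockwise about 135° to the stud and let go. The shackle lifted straight out with no resistance, and I carried it to the mat.

**Last checks:**
- **Shackle:** it is the bare steel one, held upright and still in the gripper. The jaws stopped on it at about an 8 mm gap.
- **Position:** the tool is at (0.533, -0.232, 0.255) and the mat's centre at about (0.531, -0.235), so the crown is roughly 25 cm up. The final picture shows the shackle touching nothing else.
- **Dial:** the nose still pointed at the stud after release and after lifting the shackle.
- **Bystanders:** none looks moved in the last picture.

**What disagreed:**
- The top and wrist cameras differed by about 5 mm on the buttons, and I trusted the wrist camera.
- The buttons hit bottom about 3 mm higher than their stated heights imply.
- The dial first looked to be midway between two notches.
- The dial's axis came out about 3 mm from my first estimate, which put up to 24 N sideways on the tool for a moment during turning.

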